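# Transfer downlight heads to the test rack in reverse order

## Robot

A 6-joint arm with a two-finger parallel gripper is mounted at the origin on the work surface. World frame = base frame: x ahead of the robot, y to its left, z up, the work surface at z = 0. Lengths are in m, angles in rad, forces in N, time in s.
With the tool pointing down it reaches from about 0.35 to 0.975 m from the base axis. Payload 7.1 kg.
Tool frame: the origin (TCP) lies midway between the tips of the shut fingers; the grasp point (between the pads) lies 19 mm behind it; z points along the fingers, x is the direction in which the jaws open and shut, and the axes are right-handed (so a half turn about z gives the same grasp; the last joint's range is limited). The gripper opens to 88 mm and grips with 3 to 60 N. Pads are 20 mm wide; open, the fingers measure 115 mm over their backs; the gripper's body (75 mm by 178 mm) begins 61 mm behind the grasp point.
Start: joints at [1.236, 0.423, 1.63, -0, 1.089, -0.019], TCP at [0.194, 0.594, 0.223] pointing down, gripper open.
Joint ranges: [-3, 3], [-0.9, 2.11], [0.09, 2.58], [-1.31, 4.45], [0.11, 2.69], [-2.54, 2.54]. Speed limits (rad/s): [2.39, 2.39, 3.01, 3.14, 3.14, 3.14].

## Interface

Orientations are given as a unit quaternion [w, x, y, z].
In Python, from station import move_pose, movel, movej, command_gripper, wait, inverse_kinematics, read_camera, camera_info, MotionError, job_done, get_time, get_joint_pos, get_qvel, get_effort, get_tcp_pos, get_ee_rot, get_ft_force, get_ft_torque, get_grip_width gives the robot as it stands. Calls block until the motion is done:
- move_pose(position, orientation): joint-space move of the TCP to a pose.
- movel(position, frame=None, v=0.15, until_force=None): straight line of the TCP; frame=None keeps the orientation; v is the mean speed in m/s. With until_force (N) it stops when the force on the tool has changed by that much, and returns True; else False.
- movej(angles): joint-space move.
- command_gripper(opening): opening from 0.0 (shut) to 1.0 (fully open); the grip force is fixed at half the most; returns when the fingers have stopped.
- wait(seconds).
- inverse_kinematics(position, orientation): joint angles nearest the present ones, or None.
- read_camera(name): name is "scene" or "top"; returns the picture (420x560x3 uint8, red, green, blue); there is no depth.
- camera_info(name): a dict with "intrinsics" (3x3 intrinsics, pixels), "T" (4x4, takes a point from camera to world coordinates). Camera axes: x right, y up, looking along -z (the intrinsics and any distortion apply to the point x, -y, -z); pixel columns grow to the right and rows downward; lengths in m; the calibration is good to about 2 mm. A picture is of the moment at which its call begins. camera_info takes no time and is no camera call.
A pose or a line that the arm cannot do raises MotionError and nothing moves.
- job_done(): hands the job in, once; it reports no verdict.
Readings, each from a call of its own:
- get_time(): time.
- get_joint_pos(): joint angles.
- get_qvel(): joint speeds.
- get_effort(): joint torques, N m.
- get_tcp_pos(): TCP position.
- get_ee_rot(): TCP orientation.
- get_ft_force(): force on the tool from outside, world axes, zero at the start.
- get_ft_torque(): the same for the moment, N m.
- get_grip_width(): opening from 0.0 (shut) to 1.0 (fully open).
Only numpy, scipy, OpenCV 4.12 (cv2) and the standard library are available. Lean on these libraries where they do the work, as an engineer would, in place of code of your own. Each camera call takes 0.05 s, during which the arm holds its last target.

## Task

Move the four downlight heads from the infeed rack into the test rack in reverse order: the head next to the infeed rack's steel post goes into the place farthest from the test rack's power box, the next one into the next place along, and so on, so that the head farthest from the post ends up next to the power box. Each must stand flat and upright inside its own place, and none may be tipped over on the way.

Things in the scene. Friction and masses are not known exactly. Their poses are not given: they have to be found in the camera images.
- infeed_rack: Infeed rack, fixed, at any angle: plywood board 310 x 76 x 10 mm with four grey cradles in a row and a steel post (14 mm diameter, top 60 mm above the table) at its head end. Origin on the table under the middle of the row; x along the row towards the post (post at x = 145 mm), z up. Cradle centres at x = -96, -32, 32, 96 mm, y = 0; their inner floor is 14, rim 18 mm above the table.
- test_rack: Test rack, fixed, any angle: aluminium bar 310 x 76 mm with four empty black-rimmed square places in a row and a grey power box (26 x 62 mm, top 56 mm above the table) at its head end. Origin on the table under the middle of the row; x along the row towards the box (box at x = 147 mm), z up. Places at x = -96, -32, 32, 96 mm, y = 0, 60 mm square inside; floor 14, rim 18 mm above the table.
- round_head: Plain round white downlight head, 44 mm diameter, 40 mm tall, straight sides. Origin at the centre of its underside, z up; stands upright at the start, loose, 0.1 to 0.25 kg.
- square_head: Square white downlight head, 42 x 42 mm, 40 mm tall, dark slots across its top; x and y are normal to its sides, turned no more than 0.15 rad from the infeed rack's axes. Origin at the centre of its underside, z up; stands upright at the start, loose, 0.1 to 0.25 kg.
- finned_head: Round bare-aluminium downlight head with upright radial fins, 43 mm diameter, 42 mm tall, on a 45 mm diameter white foot 6 mm high; the fins can be gripped like a solid cylinder. Origin at the centre of its underside, z up; stands upright at the start, loose, 0.1 to 0.25 kg.
- necked_head: White downlight head with a 44 mm diameter flange 9 mm high and above it a round neck of 28 mm diameter, 52 mm tall in all. Origin at the centre of its underside, z up; stands upright at the start, loose, 0.1 to 0.25 kg.
- cradle_a: Identical grey plastic cradle, fixed in one of the infeed rack's four places (any): 63.5 mm square, floor 4 mm thick, rim reaching 4 mm above that floor, 60 mm clear inside. At the start it holds the round downlight head; it never moves. Origin at the centre of its underside, 10 mm above the table; axes as the infeed rack's.
- cradle_b: Identical grey plastic cradle, fixed in one of the infeed rack's four places (any): 63.5 mm square, floor 4 mm thick, rim reaching 4 mm above that floor, 60 mm clear inside. At the start it holds the square downlight head; it never moves. Origin at the centre of its underside, 10 mm above the table; axes as the infeed rack's.
- cradle_c: Identical grey plastic cradle, fixed in one of the infeed rack's four places (any): 63.5 mm square, floor 4 mm thick, rim reaching 4 mm above that floor, 60 mm clear inside. At the start it holds the finned downlight head; it never moves. Origin at the centre of its underside, 10 mm above the table; axes as the infeed rack's.
- cradle_d: Identical grey plastic cradle, fixed in one of the infeed rack's four places (any): 63.5 mm square, floor 4 mm thick, rim reaching 4 mm above that floor, 60 mm clear inside. At the start it holds the necked downlight head; it never moves. Origin at the centre of its underside, 10 mm above the table; axes as the infeed rack's.

How it is judged:
By the outcome, as a careful person would: the job done as asked, in the order asked, and still so for the second after the job is handed in, with the robot touching nothing.
It also fails if it takes over 115 s, if anything falls off the work surface, if the arm or the gripper's body presses on something with over 40 N, if the wrist force passes 120 N, or if a joint passes its speed limit or range.

## Working session

There is one attempt and no reset: what is moved stays moved. The work goes in short steps, each a Python script; the robot and the scene stay as the last script left them, time stands still between calls to the robot, and variables do not carry over. Pictures are saved under pics/ and viewed, and the job is handed in when it is done.

```bash
mkdir -p pics; ls
python3 - <<'E'
from station import *
import cv2
for n in("scene","top"):
    i=read_camera(n); cv2.imwrite(f"pics/{n}0.png",i[:,:,::-1]); c=camera_info(n); print(n,c)
print(get_time(),get_ee_rot(),get_tcp_pos(),get_grip_width())
E
```

```text
pics
scene {'intrinsics': array([[527.75946946,   0.        , 286.57763747],
       [  0.        , 527.75946946, 218.88294684],
       [  0.        ,   0.        ,   1.        ]]), 'T': array([[-0.58986905, -0.52851324,  0.61051475,  1.22687782],
       [ 0.80722317, -0.36618448,  0.46292514,  0.48975922],
       [-0.02110104,  0.76588686,  0.64262902,  0.74993409],
       [ 0.        ,  0.        ,  0.        ,  1.        ]])}
top {'intrinsics': array([[442.36049212,   0.        , 281.64512164],
       [  0.        , 442.36049212, 208.0115049 ],
       [  0.        ,   0.        ,   1.        ]]), 'T': array([[ 0.01787594,  0.99647187, -0.08200159,  0.47110704],
       [-0.99959673,  0.01962125,  0.02052751, -0.00780195],
       [ 0.02206406,  0.08160157,  0.99642078,  1.02498683],
       [ 0.        ,  0.        ,  0.        ,  1.        ]])}
0.1 [ 3.86349187e-04  8.09512329e-01  5.87102480e-01 -5.63972230e-04] [0.19392716 0.59364551 0.22199522] 0.9999295594887204
```

View pics/scene0.png

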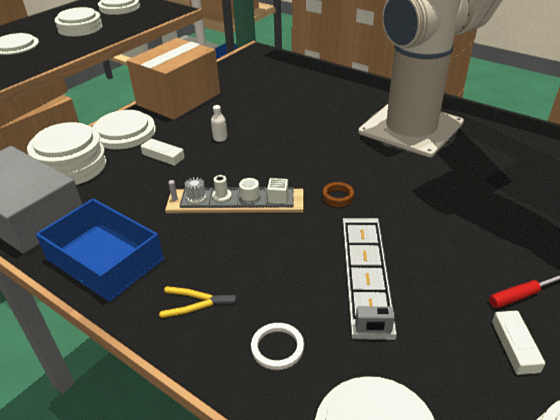

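View pics/top0.png

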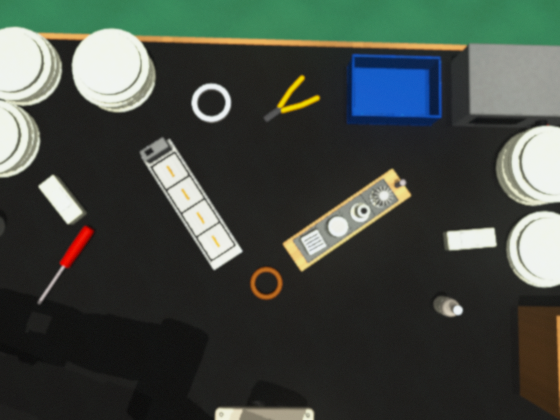

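The infeed rack runs from about (297,255) to the post at (400,183). The order from the post is finned, necked, round, square. The test rack's box is at (155,150) and its far place is near (215,241). Next I'll zoom in and measure.

```bash
cat > h.py <<'E'
import numpy as np, cv2
from station import *
def ray(cam,uv,z):
    c=camera_info(cam);K=c["intrinsics"];T=c["T"]
    uv=np.atleast_2d(np.float64(uv)); d=np.c_[(uv[:,0]-K[0,2])/K[0,0],-(uv[:,1]-K[1,2])/K[1,1],-np.ones(len(uv))]@T[:3,:3].T
    o=T[:3,3]; return o+d*((z-o[2])/d[:,2])[:,None]
def proj(cam,P):
    c=camera_info(cam);K=c["intrinsics"];T=c["T"]
    q=(np.atleast_2d(P)-T[:3,3])@T[:3,:3]; q=q*[1,-1,-1]; q=q@K.T; return q[:,:2]/q[:,2:]
E
python3 - <<'E'
from h import *
t=cv2.imread("pics/top0.png")
a=cv2.resize(t[160:280,275:415],None,fx=4,fy=4,interpolation=cv2.INTER_CUBIC)
b=cv2.resize(t[130:275,130:250],None,fx=4,fy=4,interpolation=cv2.INTER_CUBIC)
cv2.imwrite("pics/za.png",a);cv2.imwrite("pics/zb.png",b)
hsv=cv2.cvtColor(t,cv2.COLOR_BGR2HSV)
def rect(m,z,name):
    m=cv2.morphologyEx(m,cv2.MORPH_CLOSE,np.ones((5,5),np.uint8))
    cs,_=cv2.findContours(m,cv2.RETR_EXTERNAL,cv2.CHAIN_APPROX_NONE)
    c=max(cs,key=cv2.contourArea); hull=cv2.convexHull(c).reshape(-1,2)
    w=ray("top",hull,z)[:,:2]; r=cv2.minAreaRect((w*1000).astype(np.float32)); print(name,r,cv2.boxPoints(r).round(1).tolist())
w=np.zeros(t.shape[:2],np.uint8); w[160:280,275:415]=1
g=hsv[:,:,2]
# infeed
m=((g>70)&(w>0)).astype(np.uint8); rect(m,.010,"infeed(all)")
w2=np.zeros_like(w); w2[130:275,130:250]=1
m=((g>70)&(w2>0)).astype(np.uint8); rect(m,.010,"test(all)")
E
```

```text
infeed(all) ((534.3651733398438, -182.50942993164062), (82.65092468261719, 322.8182373046875), 35.255699157714844) [[407.3999938964844, -74.5999984741211], [593.7999877929688, -338.20001220703125], [661.2999877929688, -290.5], [474.8999938964844, -26.899999618530273]]
test(all) ((565.9482421875, 182.38446044921875), (327.6336975097656, 82.20268249511719), 34.37481689453125) [[407.5, 123.80000305175781], [453.8999938964844, 56.0], [724.4000244140625, 241.0], [678.0, 308.79998779296875]]
```

Run:
```python
import cv2
s=cv2.imread("pics/scene0.png")
cv2.imwrite("pics/zs.png",cv2.resize(s[165:225,155:315],None,fx=5,fy=5,interpolation=cv2.INTER_CUBIC))
```

```text
(no output)
```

View pics/za.png

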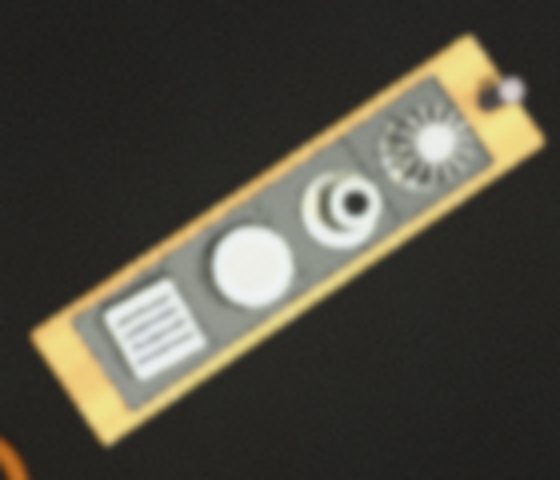

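View pics/zb.png

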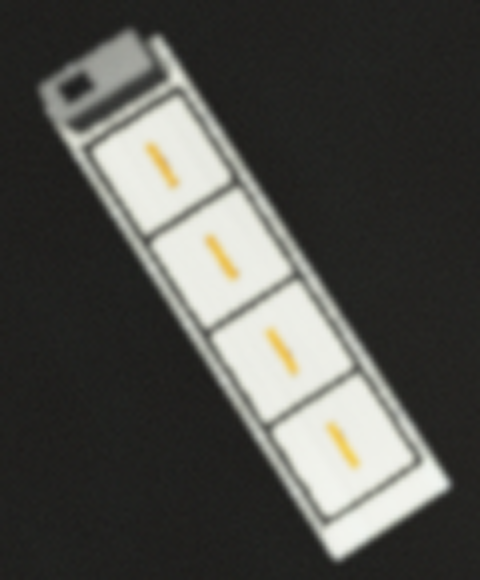

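View pics/zs.png

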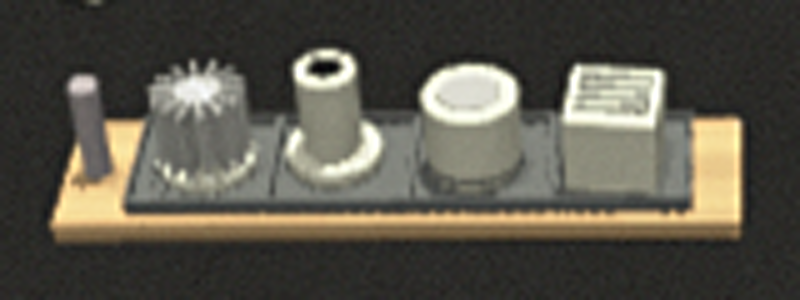

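The zooms confirm the order finned, necked, round, square from the post. The place dashes in the test rack are clear, at about (171,171), (185,194), (200,217) and (216,241) in full-picture pixels. Next come the metric measurements.

Run:
```python
from h import *
t=cv2.imread("pics/top0.png"); hsv=cv2.cvtColor(t,cv2.COLOR_BGR2HSV)
H,S,V=[hsv[:,:,i].astype(int) for i in range(3)]
def comps(m,win,lo,hi):
    w=np.zeros(m.shape,bool); x0,x1,y0,y1=win; w[y0:y1,x0:x1]=1
    n,l,st,ce=cv2.connectedComponentsWithStats((m&w).astype(np.uint8))
    return [(l==i,ce[i],st[i,4]) for i in range(1,n) if lo<st[i,4]<hi]
# test places
d=comps((S>60)&(V>120),(130,250,130,275),8,200)
C=np.array([c for _,c,_ in d]);P=ray("top",C,.014); print("dashes",C.round(1).tolist());print(P.round(4))
P=P[np.argsort(-P[:,0])]  # box first
x=np.array([96,32,-32,96*-1])/1000
u=np.polyfit(x,P[:,0],1),np.polyfit(x,P[:,1],1); ax=np.array([u[0][0],u[1][0]]); print("test origin",u[0][1],u[1][1],"scale",np.hypot(*ax),"yaw",np.arctan2(ax[1],ax[0]))
# box/post check
# infeed heads
for thr in (150,180):
  for m,c,a in comps((S<60)&(V>thr),(275,415,160,280),15,900):
    cs,_=cv2.findContours(m.astype(np.uint8),cv2.RETR_EXTERNAL,cv2.CHAIN_APPROX_NONE)
    k=max(cs,key=cv2.contourArea)
    w=ray("top",k.reshape(-1,2),.054)[:,:2]; cc,r=cv2.minEnclosingCircle((w*1000).astype(np.float32)); R=cv2.minAreaRect((w*1000).astype(np.float32))
    print(thr,c.round(1),a,"cent",ray("top",c,.054)[0].round(4),"circ",np.round(cc,1),round(r,1),"rect",np.round(R[0],1),np.round(R[1],1),round(R[2],1))
# cradle block: grey, wood
wood=comps((S>70)&(V>100)&(H<30),(275,415,160,280),100,9000)
for m,c,a in wood:
    k=np.argwhere(m)[:,::-1]; w=ray("top",k,.010)[:,:2]*1000; R=cv2.minAreaRect(w.astype(np.float32)); print("wood",a,R)
```

```text
dashes [[170.1, 170.8], [184.9, 193.9], [200.1, 217.2], [215.5, 241.2]]
[[0.635  0.2292 0.014 ]
 [0.5824 0.1934 0.014 ]
 [0.5297 0.157  0.014 ]
 [0.4758 0.1204 0.014 ]]
test origin 0.5557042855667554 0.17500236719550805 scale 1.0038781681828257 yaw 0.5999389760293409
150 [402.1 182.4] 27 cent [ 0.6134 -0.295   0.054 ] circ [ 613.3 -294.8] 7.1 rect [ 613.3 -294.8] [ 9.  11.3] 89.8
150 [382.1 197.2] 288 cent [ 0.5795 -0.2502  0.054 ] circ [ 579.8 -248.6] 27.7 rect [ 579.2 -248.6] [42.8 54.5] 39.4
150 [359.7 212.4] 328 cent [ 0.5447 -0.2004  0.054 ] circ [ 543.9 -200.2] 25.9 rect [ 543.5 -201.1] [48.7 44.4] 0.1
150 [338.6 226.5] 394 cent [ 0.5126 -0.1539  0.054 ] circ [ 510.8 -156.6] 27.7 rect [ 512.7 -155.9] [49.6 50.2] 45.8
150 [321.  223.7] 23 cent [ 0.518 -0.115  0.054] circ [ 518.6 -120.6] 12.6 rect [ 520.2 -114.8] [12.  25.2] 75.3
150 [314.5 243.5] 565 cent [ 0.4743 -0.1013  0.054 ] circ [ 470.  -106.7] 40.2 rect [ 477.  -102.9] [53.1 76.3] 35.4
150 [297.  243.9] 22 cent [ 0.4729 -0.0628  0.054 ] circ [473.3 -64.3] 8.8 rect [472.4 -63. ] [17.6  6.1] 34.7
180 [402.3 182.8] 16 cent [ 0.6126 -0.2955  0.054 ] circ [ 612.2 -294.9] 5.0 rect [ 612.2 -295.9] [6.7 9. ] 89.8
180 [384.2 195. ] 95 cent [ 0.5845 -0.2549  0.054 ] circ [ 587.2 -257.2] 15.7 rect [ 584.5 -256.8] [22.3 27.1] 1.2
180 [359.8 212.5] 227 cent [ 0.5445 -0.2006  0.054 ] circ [ 545.6 -201.2] 22.4 rect [ 545.6 -200.1] [39.9 42.3] 1.1
180 [338.  226.3] 325 cent [ 0.5132 -0.1527  0.054 ] circ [ 513.3 -152.8] 22.4 rect [ 512.7 -152.6] [41.8 44.2] 1.1
180 [313.4 242.1] 382 cent [ 0.4775 -0.0987  0.054 ] circ [477.6 -99. ] 28.2 rect [477.5 -98.7] [43.3 42.5] 30.6
wood 1713 ((532.4034423828125, -179.754638671875), (80.54314422607422, 313.92596435546875), 35.27228546142578)
```

Sizes check out: the dash spacing scale is 1.004, the wood measures 314 x 80 mm, the round head 44 mm and the square 43 mm. Now I'll refine the square's angle and the finned and necked centres on the upscaled picture, then cross-check with the scene view.

Run:
```python
from h import *
t=cv2.imread("pics/top0.png")
f=8;x0,y0=275,160
z=cv2.resize(t[160:280,x0:415],None,fx=f,fy=f,interpolation=cv2.INTER_CUBIC)
un=lambda p:(np.asarray(p,float)+.5)/f-.5+[x0,y0]
h=cv2.cvtColor(z,cv2.COLOR_BGR2HSV); S=h[:,:,1];V=h[:,:,2]
for thr in (165,180,195,205):
    m=((V>thr)&(S<70)).astype(np.uint8)
    m=cv2.morphologyEx(m,cv2.MORPH_CLOSE,np.ones((25,25),np.uint8)); m=cv2.morphologyEx(m,cv2.MORPH_OPEN,np.ones((15,15),np.uint8))
    for c in cv2.findContours(m,cv2.RETR_EXTERNAL,cv2.CHAIN_APPROX_NONE)[0]:
        if cv2.contourArea(c)<4000: continue
        w=ray("top",un(c.reshape(-1,2)),.054)[:,:2].astype(np.float32)*1000
        R=cv2.minAreaRect(w);print(thr,np.round(R[0],1),np.round(R[1],1),round(R[2],1))
T=lambda p,z:ray("top",(np.array(p)+.5)/4-.5+[275,160],z)[0].round(4)
Sc=lambda p,z:ray("scene",(np.array(p)+.5)/5-.5+[155,165],z)[0].round(4)
print("fin",T((436,142),.056),Sc((195,92),.056))
print("neck",T((355,204),.066),Sc((324,66),.066))
print("round",T((253,266),.054),Sc((468,92),.054))
print("post",T((512,90),.06),Sc((82,84),.06))
print("sq",T((155,329),.054),Sc((614,96),.054))
o=np.array([.5324,-.1798]);d=np.array([np.cos(np.radians(-54.73)),np.sin(np.radians(-54.73))])
for x in(.145,.096,.032,-.032,-.096):print((o+d*x).round(4))
print("box",ray("top",(np.array([[98,65]])+.5)/4-.5+[130,130],.056), "pred", np.array([.5557,.175])+.147*np.array([np.cos(.6),np.sin(.6)]))
from scipy.spatial.transform import Rotation as Ro
```

```text
165 [476.8 -99.4] [60.9 45.1] 29.9
165 [ 510.1 -152.9] [51.7 45.4] 2.5
165 [ 542.7 -201.1] [48.7 45.6] 1.1
165 [ 584.7 -257.4] [27.9 34.4] 1.2
180 [476.  -99.7] [47.4 43.6] 30.0
180 [ 512.1 -152.3] [44.6 46.8] 76.3
180 [ 544.8 -200.9] [41.3 44.2] 1.1
180 [ 583.8 -254.7] [23.4 25.9] 1.1
195 [477.6 -98.7] [42.5 42.1] 30.3
195 [ 513.1 -152.5] [42.9 43.1] 1.0
195 [ 544.4 -201. ] [39.3 42.9] 1.1
195 [ 583.6 -254. ] [20.9 21.7] 1.1
205 [477.7 -98.6] [41.6 41.1] 30.3
205 [ 512.9 -152.5] [42.1 42. ] 1.0
205 [ 540.4 -200.5] [41.9 30.7] 86.9
205 [ 583.6 -253.8] [19.8 20.2] 1.2
fin [ 0.5839 -0.2531  0.056 ] [ 0.5853 -0.2553  0.056 ]
neck [ 0.5478 -0.2061  0.066 ] [ 0.5474 -0.2105  0.066 ]
round [ 0.5134 -0.1523  0.054 ] [ 0.5138 -0.156   0.054 ]
post [ 0.6133 -0.2944  0.06  ] [ 0.6135 -0.2972  0.06  ]
sq [ 0.4779 -0.0987  0.054 ] [ 0.4791 -0.1002  0.054 ]
[ 0.6161 -0.2982]
[ 0.5878 -0.2582]
[ 0.5509 -0.2059]
[ 0.5139 -0.1537]
[ 0.477  -0.1014]
box [[0.68304125 0.2564912  0.056     ]] pred [0.67702434 0.25800244]
```

Both views agree within 2–4 mm. I'll start with the finned head, going to the place at x=-96.

```bash
cat >> h.py <<'E'
from scipy.spatial.transform import Rotation as Ro
def q(phi):
    c,s=np.cos(phi),np.sin(phi)
    x,y,z,w=Ro.from_matrix(np.array([[c,s,0],[s,-c,0],[0,0,-1.]])).as_quat(); return [w,x,y,z]
TO=np.array([.5557,.1750]);TY=.600
def slot(x): return TO+x*np.array([np.cos(TY),np.sin(TY)])
PT=TY-np.pi/2
def pick(xy,phi,z,ZS=.2):
    move_pose([*xy,ZS],q(phi)); 
    print("t",get_time(),"j6",get_joint_pos()[5].round(2))
    movel([*xy,z+.05],v=.25); hit=movel([*xy,z],v=.1,until_force=10); print("hit",hit,get_tcp_pos())
    if hit: return False
    command_gripper(0.0); print("grip mm",get_grip_width()*88)
    movel([*xy,ZS],v=.2); print("after lift mm",get_grip_width()*88,"F",np.round(get_ft_force(),2)); return True
def place(xy,z,ZS=.2):
    move_pose([*xy,ZS],q(PT)); print("j6",get_joint_pos()[5].round(2),"grip",get_grip_width()*88)
    movel([*xy,z+.04],v=.25); hit=movel([*xy,z+.0007],v=.06,until_force=8); print("hit",hit,get_tcp_pos().round(4),get_ft_force().round(2))
def release(xy,ZS=.2):
    command_gripper(1.0); movel([*xy,ZS],v=.2); print("t",get_time())
E
python3 - <<'E'
from h import *
C=ray("scene",[(362,234),(365,256),(368,279),(371,302)],.014)[:,:2]; print(C.round(4), [slot(x).round(4) for x in(-.096,-.032,.032,.096)])
pick((.5846,-.2542),np.radians(35.27),.027)
i=read_camera("scene"); cv2.imwrite("pics/s1.png",i[:,:,::-1])
E
```

```text
[[0.4776 0.1182]
 [0.5316 0.1561]
 [0.5831 0.1919]
 [0.6301 0.2247]] [array([0.4765, 0.1208]), array([0.5293, 0.1569]), array([0.5821, 0.1931]), array([0.6349, 0.2292])]
t 3.3667 j6 -1.04
hit False [ 0.58474958 -0.25427301  0.02701882]
grip mm 42.627010992431536
after lift mm 42.91519167758216 F [-0.35 -0.12 -1.98]
```

View pics/s1.png

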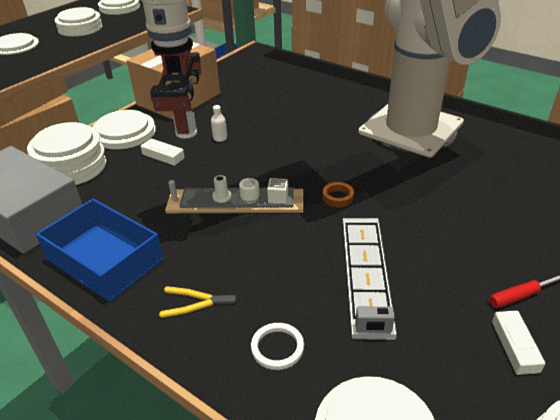

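The finned head is held upright with its foot near (186,132). The other three still stand at (220,188), (249,189) and (278,189). Now I'll place it.

Run:
```python
from h import *
p=slot(-.096); place(p,.027); release(p)
for n in("scene","top"):
    i=read_camera(n); cv2.imwrite(f"pics/{n}2.png",i[:,:,::-1])
a=cv2.imread("pics/scene2.png");b=cv2.imread("pics/top2.png")
cv2.imwrite("pics/c2.png",np.hstack([cv2.resize(a[165:345,155:405],(400,288)),cv2.resize(b[130:280,130:338],(400,288))]))
```

```text
j6 1.19 grip 42.644536677860806
hit True [0.4756 0.1207 0.027 ] [-1.06  0.69  4.51]
t 11.6333
```

View pics/c2.png

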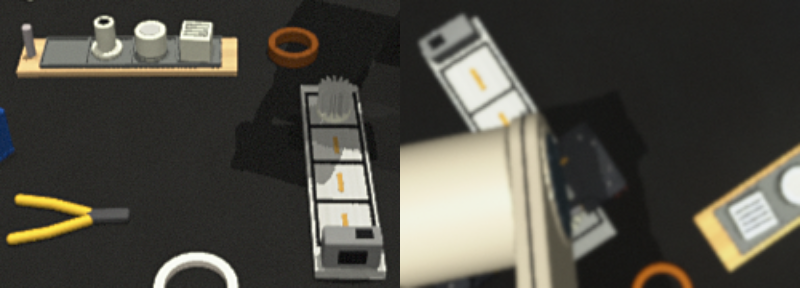

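The finned head stands in the farthest place, with contact at floor height. Necked is next.

Run:
```python
from h import *
if pick((.5477,-.2075),np.radians(35.27),.031):
    i=read_camera("scene"); cv2.imwrite("pics/s3.png",i[:,:,::-1])
    if get_grip_width()*88>24:
        p=slot(-.032); place(p,.031)
        if abs(get_tcp_pos()[2]-.031)<.0025: release(p)
        else: print("check")
i=read_camera("scene");cv2.imwrite("pics/s4.png",i[:,:,::-1])
a=cv2.imread("pics/s3.png");b=cv2.imread("pics/s4.png")
cv2.imwrite("pics/c4.png",np.hstack([cv2.resize(a[60:240,100:350],(400,288)),cv2.resize(b[165:345,155:405],(400,288))]))
```

```text
t 13.625 j6 -1.0
hit False [ 0.54797269 -0.20762132  0.03128187]
grip mm 27.44420880754442
after lift mm 27.226449307596436 F [-0.8   1.04 -2.  ]
j6 1.24 grip 27.609751660626234
hit True [0.5284 0.1567 0.0308] [-0.85 -0.48  4.14]
t 22.1917
```

View pics/c4.png

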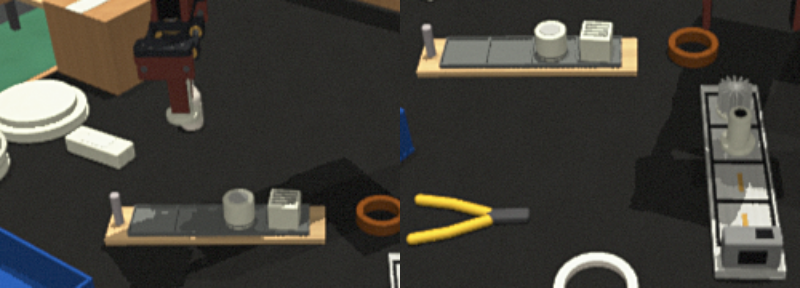

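The necked head stands upright in the second place, behind the finned one in this view. Round, then square.

Run:
```python
from h import *
for xy,deg,x,nm in(((.5135,-.1535),35.27,.032,"round"),((.4782,-.0993),30.3,.096,"square")):
    if not pick(xy,np.radians(deg),.028) or get_grip_width()*88<38: print("bad",nm);break
    p=slot(x); place(p,.028)
    if abs(get_tcp_pos()[2]-.028)>.0025: print("check",nm);break
    release(p)
else:
    move_pose([.45,-.15,.3],q(np.radians(35)))
for n in("scene","top"):
    i=read_camera(n); cv2.imwrite(f"pics/{n}5.png",i[:,:,::-1])
a=cv2.imread("pics/scene5.png");b=cv2.imread("pics/top5.png")
cv2.imwrite("pics/c5.png",np.hstack([cv2.resize(a[205:345,320:420],(400,560),interpolation=2),cv2.resize(b[130:275,135:245],(400,560),interpolation=2)]))
```

```text
t 24.1167 j6 -0.93
hit False [ 0.513912   -0.15363526  0.02843244]
grip mm 43.580233639705256
after lift mm 43.688875460776515 F [ 0.6  -0.44 -0.81]
j6 1.27 grip 43.929405817662634
hit True [0.5812 0.1928 0.0279] [-0.84  0.04  3.56]
t 32.25
t 34.0167 j6 -0.76
hit False [ 0.47865264 -0.09941211  0.0285349 ]
grip mm 42.13176000312914
after lift mm 41.96715932800927 F [-0.17 -0.58 -2.7 ]
j6 1.3 grip 41.975893958511904
hit True [0.6339 0.2289 0.028 ] [-0.43  0.32  4.28]
t 42.0833
```

View pics/c5.png

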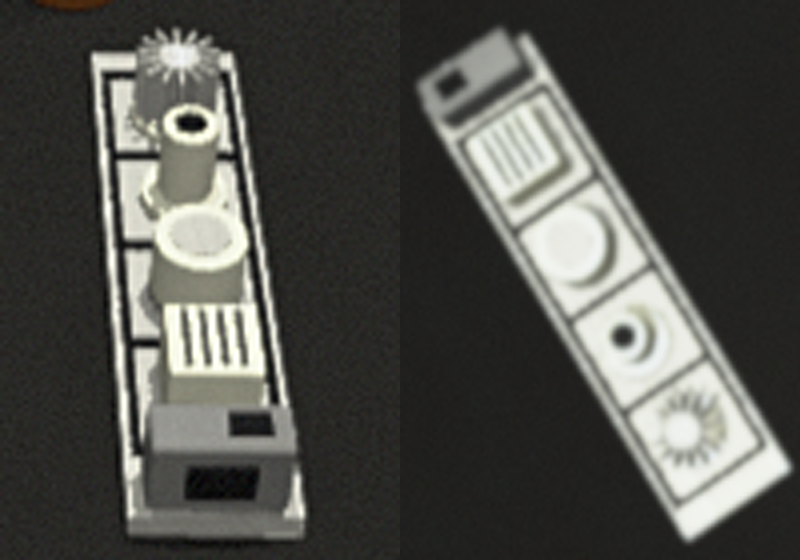

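All four stand upright inside their rims. From the box the order is square, round, necked, finned. One numeric check, then hand in.

Run:
```python
from h import *
c,s=np.cos(TY),np.sin(TY)
for nm,pt,ps,z,x in(("sq",(515,150),(213,338),.054,.096),("round",(566,244),(200,238),.054,.032),("neck",(625,335),(190,123),.066,-.032),("fin",(684,430),(180,54),.056,-.096)):
    A=ray("top",(135+(pt[0]-400)*110/400,130+pt[1]*145/560),z)[0,:2]; B=ray("scene",(320+ps[0]/4,205+ps[1]/4),z)[0,:2]
    f=lambda P:(np.array([(P-TO)@[c,s]-x,(P-TO)@[-s,c]])*1000).round(1)
    print(nm,f(A),f(B))
wait(.5); print(get_qvel().round(3),get_ft_force().round(2),get_time())
job_done()
```

```text
sq [-2.8 -0.1] [-0.5 -0.9]
round [-1.3  3. ] [ 1.4 -1. ]
neck [-2.3 -0.2] [-1.  -0.8]
fin [-1.5  0.3] [-0.8  0.3]
[-0.     0.001  0.    -0.001  0.    -0.   ] [0.22 0.22 0.42] 44.6333
the job is handed in; nothing more can be done
```

I moved all four heads into the test rack in reverse order and handed the job in at about 45 s. Going from the power box outward they now stand square, round, necked, finned, so the finned head, which was next to the post, is farthest from the box.

- **Position:** in the last pictures from both cameras every head stands upright inside its own rim. Each measured within 3 mm of its place's centre, against at least 7 mm of clearance.
- **Height:** each head touched down at its picking height, so each stands flat on the floor and not on a rim.
- **Robot:** the arm was at rest at hand-in and touching nothing, with a residual force under 0.5 N.

The two views disagreed by 2–4 mm on the hand-picked points. My rough reading of the power box's position was about 6 mm off its predicted spot. I put that down to picking the pixel by eye, because the place markings agreed within about 3 mm in three places and 6.5 mm at the one partly hidden by the box.

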